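# Step the parts trays into a zigzag stack

### The arm

A 7-joint arm with a two-finger parallel gripper is mounted at the origin on a cart in front of the work surface, level with it; the furniture and walls round the work are solid. World frame = base frame: x ahead of the robot, y to its left, z up, the work surface at z = 0. Lengths are in mm, angles in rad, forces in N, time in s.
With the tool pointing down it reaches from about 425 to 1025 mm from the base axis. Payload 9.4 kg.
Tool frame: the origin (TCP) lies between the finger pads; the fingertips stand 17 mm ahead of it and the grasp point (between the pads) lies 2 mm behind it; z points along the fingers, y is the line along which they close (so a half turn about z gives the same grasp; the last joint's range is limited). The gripper opens to 85 mm and grips with 20 to 120 N. Pads are 22 mm wide; open, the fingers measure 114 mm over their backs; the gripper's body (76 mm by 85 mm) begins 54 mm behind the grasp point. The pads swing forward as they close: fully open they stand 13 mm farther back than shut.
Start: joints at [-1.394, 0.599, -0.003, 1.599, 0.002, 0.943, -0.08], TCP at [182.039, 701.773, 248.275] pointing down, gripper open.
Joint ranges: [-2.57, 2.57], [-0.35, 1.97], [-1.29, 1.29], [0.11, 2.56], [-1.05, 4.19], [0.11, 1.86], [-2.63, 2.63]. Speed limits (rad/s): [2.22, 2.22, 3.01, 3.01, 3.14, 3.14, 3.14].

### API

Orientations are given as a unit quaternion [w, x, y, z].
In Python, from workcell import arm gives the robot as it stands. Calls block until the motion is done:
- arm.move_pose(position, orientation): joint-space move of the TCP to a pose.
- arm.servo_line(position, frame=None, max_speed=150, f_stop=None): straight line of the TCP; frame=None keeps the orientation; max_speed is the mean speed in mm/s. With f_stop (N) it stops when the force on the tool has changed by that much, and returns True; else False.
- arm.movej(angles): joint-space move.
- arm.move_gripper(opening, grip_force=None): opening from 0.0 (shut) to 1.0 (fully open); grip_force is the grip in N (None keeps the last); returns when the fingers have stopped.
- arm.sleep(seconds).
- arm.ik(position, orientation): joint angles nearest the present ones, or None.
- arm.get_obs(): the state.
- arm.capture(name): name is "side" or "top"; returns a dict with "image" (400x640x3 uint8, red, green, blue), "vfov" (degrees; the focal length in pixels is half the picture's height over the tangent of half this angle, whatever the lens; pixels are square), "cx", "cy" (the principal point, pixels), "cam_to_world" (4x4, takes a point from camera to world coordinates). Camera axes: x right, y down, z forward; pixel columns grow to the right and rows downward; lengths in mm; the calibration is good to about 2 mm. A picture is of the moment at which its call begins. There is no depth.
A pose or a line that the arm cannot do raises arm.IKError and nothing moves.
- arm.job_done(): hands the job in; it is judged then, once.
Trained networks look in a picture, given as the dict that the camera call returned (one of the last four; its "shot" number tells which), for a name from the list of things; names that differ only in an ending like _2 or _b are one class to them, and where a whole thing is asked for, a point or a joint stands for the part that bears it (a point fixed in the world has none). Each returns a list of dicts, best first, with "confidence" (0 to 1); they miss things now and then, are a little off and sometimes report something else, mostly with a low value. They report only what shows in the picture. A call takes as long as a camera call.
- arm.cut_out(name, picture): "pixels" (400x640 bool, what is visible of it) and "point" ([column, row] in pixels, amid what is visible of it).
- arm.landmark_of(name, picture): "point" ([column, row] in pixels: a listed point, or the origin of a listed thing).
The state is a dict: "time_s": time; "qpos": joint angles; "joint_vel": joint speeds; "joint_torque": joint torques, N m; "tool_pos": TCP position; "orientation": TCP orientation; "wrist_force": force on the tool from outside, world axes, zero at the start; "moment": the same for the moment, N m; "finger_gap": opening from 0.0 (shut) to 1.0 (fully open); "gripper_force": force on a finger pad.
Only numpy, scipy, OpenCV 4.12 (cv2) and the standard library are available. Lean on these libraries where they do the work, as an engineer would, in place of code of your own. Each camera call takes 0.05 s, during which the arm holds its last target. There are 200 camera calls.

### The job

Build a stepped stack of parts trays so that an end pocket of each stays in reach. Set the long deep tray squarely on the tray that is screwed to the bench, stepped back (away from the robot) by one end pocket, so that its front edge stands on the front cross wall of the lower tray and the front pocket stays open; then set the long shallow tray squarely on the deep one, stepped forward again by as much, so that it comes straight above the screwed-down tray and the deep tray's rear pocket stays open. Leave the short tray alone.

Things in the scene. Friction and masses are not known exactly. Their poses are not given: they have to be found in the camera images.
- base_tray: bottom tray, screwed down: open grey plastic, 168 x 60 x 40 mm high, a nut and a small fitting below its rim. Walls 6 mm; two cross walls at rim height, centred 36 mm from the middle, make a middle pocket and two 39 mm end pockets (one step = 45 mm). The -x end is the front, towards the robot within 20 degrees. Origin: centre of the underside; x along the length, z up.
- deep_tray: deep loose tray: open grey plastic, 168 mm long, 60 wide, 50 high, 0.3 kg, cross walls as in the bottom tray. Empty; grip it across its width from outside at the middle. Both ends alike. Origin: centre of the underside; x along the length, z up.
- shallow_tray: shallow loose tray: open grey plastic, 168 mm long, 60 wide, 28 high, 0.22 kg, cross walls as in the bottom tray. Empty; grip it across its width from outside at the middle. Both ends alike. Origin: centre of the underside; x along the length, z up.
- short_tray: the short loose tray, to be left alone: like the others but 104 mm long, 60 mm wide, 40 mm high, with a single cross wall. Origin: centre of the underside, x along the length.

How it is judged (in metres and radians):
On the way:
1. the deep tray rests on the screwed-down tray, stepped back by one end pocket (x of deep_tray in the frame of base_tray between 0.03 and 0.06 m and y of deep_tray in the frame of base_tray between -0.015 and 0.015 m and z of deep_tray in the frame of base_tray between 0.034 and 0.047 m and angle between deep_tray's own z axis and vertical below 0.09 rad and angle between the x axis of deep_tray and the x axis of base_tray, either way round below 0.175 rad), for 0.2 s.
At the end, for the whole second after the job is handed in: Deep tray flat on the screwed-down one, centre 30-60 mm farther back along it, within 15 mm sideways; shallow tray flat on the deep one, within 20 mm (along, across) of straight above the screwed-down one, 30-62 mm from the deep one's centre; both within 10 degrees of its direction, at rest (all of step 1 and x of shallow_tray in the frame of base_tray between -0.02 and 0.02 m and y of shallow_tray in the frame of base_tray between -0.02 and 0.02 m and z of shallow_tray in the frame of base_tray between 0.083 and 0.098 m and angle between shallow_tray's own z axis and vertical below 0.09 rad and angle between the x axis of shallow_tray and the x axis of base_tray, either way round below 0.175 rad and horizontal distance between shallow_tray and deep_tray between 0.03 and 0.062 m and linear speed of each of deep_tray, shallow_tray below 0.02 m/s); the robot touches nothing.
It fails at once if the short tray is moved by more than 30 mm (distance of short_tray from where it was at the start of the episode above 0.03 m).
It also fails if it takes over 58 s, if anything falls off the work surface, if the arm or the gripper's body presses on something with over 40 N, if the wrist force passes 120 N, or if a joint passes its speed limit or range.

## Working session

There is one attempt and no reset: what is moved stays moved. The work goes in short steps, each a Python script; the robot and the scene stay as the last script left them, time stands still between calls to the robot, and variables do not carry over. Pictures are saved under pics/ and viewed, at most 10 in all, crops included, and the job is handed in when it is done.

```bash
ls; mkdir -p pics; cat > h.py <<'E'
import numpy as np,cv2
from workcell import arm
def f(c): return 200/np.tan(np.radians(c["vfov"])/2)
def ray(c,p):
    T=np.array(c["cam_to_world"]); d=T[:3,:3]@np.array([(p[0]-c["cx"])/f(c),(p[1]-c["cy"])/f(c),1]); return T[:3,3],d
def onz(c,p,z):
    o,d=ray(c,p); return o+d*(z-o[2])/d[2]
def proj(c,P):
    T=np.array(c["cam_to_world"]); q=(np.atleast_2d(P)-T[:3,3])@T[:3,:3]; return np.c_[q[:,0]/q[:,2]*f(c)+c["cx"],q[:,1]/q[:,2]*f(c)+c["cy"]]
def tri(c1,p1,c2,p2):
    o1,d1=ray(c1,p1);o2,d2=ray(c2,p2); s=np.linalg.lstsq(np.c_[d1,-d2],o2-o1,rcond=None)[0]
    a=o1+d1*s[0];b=o2+d2*s[1]; return (a+b)/2,np.linalg.norm(a-b)
E
python3 - <<'E'
from h import *
C={}
for n in("side","top"):
    c=C[n]=arm.capture(n); cv2.imwrite(f"pics/{n}0.png",c["image"][:,:,::-1])
    print(n,np.round(c["cam_to_world"],3).tolist(),c["vfov"],c["cx"],c["cy"],[k for k in c])
for o in("base_tray","deep_tray","shallow_tray","short_tray"):
    for n in C:
        for r in arm.cut_out(o,C[n])[:3]:
            m=r["pixels"]; print(o,n,"cut",round(r["confidence"],2),np.round(r["point"]),m.sum(),np.round(cv2.boxPoints(cv2.minAreaRect(np.argwhere(m)[:,::-1].astype(np.float32)))).tolist())
        for r in arm.landmark_of(o,C[n])[:2]: print("   lm",n,round(r["confidence"],2),np.round(r["point"],1),onz(C[n],r["point"],0).round())
print(arm.get_obs())
E
```

```text
pics
side [[0.886, -0.254, 0.388, -8.825], [-0.463, -0.523, 0.715, -924.926], [0.021, -0.813, -0.582, 798.623], [0.0, 0.0, 0.0, 1.0]] 49.1141003945926 313.9362278250379 194.17534648614793 ['image', 'vfov', 'cx', 'cy', 'cam_to_world', 'shot']
top [[-0.02, -0.989, 0.149, 311.324], [-0.999, 0.023, 0.022, -25.609], [-0.026, -0.149, -0.989, 1355.908], [0.0, 0.0, 0.0, 1.0]] 49.724840625689424 323.6627311314177 200.17839044991237 ['image', 'vfov', 'cx', 'cy', 'cam_to_world', 'shot']
base_tray side cut 0.77 [294. 184.] 1086 [[266.0, 179.0], [320.0, 167.0], [325.0, 188.0], [271.0, 200.0]]
   lm side 0.84 [295.4 187.7] [487. 115.   0.]
base_tray top cut 0.95 [288. 207.] 1182 [[275.0, 236.0], [280.0, 180.0], [302.0, 182.0], [298.0, 238.0]]
   lm top 0.63 [287.2 209.7] [488. 121.   0.]
deep_tray side cut 0.74 [321. 223.] 1611 [[289.0, 226.0], [343.0, 194.0], [358.0, 220.0], [304.0, 251.0]]
   lm side 0.58 [323.8 229.8] [ 468. -108.   -0.]
deep_tray top cut 0.59 [358. 215.] 1151 [[342.0, 188.0], [363.0, 183.0], [377.0, 237.0], [356.0, 242.0]]
   lm top 0.58 [360.  213.5] [ 471. -109.    0.]
shall
[... 675 characters left out ...]
024799 ,  1.59944444,  0.00180312,
        0.9428885 , -0.07982029]), 'joint_vel': array([-7.95746749e-04,  2.53060858e-04,  5.01799652e-05,  1.03240038e-03,
       -1.01812214e-04, -1.79793453e-03, -8.68656563e-04]), 'joint_torque': array([ 2.95960876e-03, -7.76184297e+01,  1.56469960e+00, -2.58379984e+01,
        1.24771535e-02,  2.10546292e-03,  4.18229163e-06]), 'tool_pos': array([182.04415843, 701.7508263 , 248.26901446]), 'orientation': array([ 2.95761174e-05,  1.26561374e-01,  9.91958778e-01, -1.36360481e-05]), 'wrist_force': array([-0.69561435, -0.38217333,  0.30619753]), 'moment': array([-0.0120967 ,  0.02502945,  0.03786391]), 'gripper_force': 0.0, 'finger_gap': 0.9999854613116471}
```

```bash
python3 - <<'E'
import cv2
a=cv2.imread("pics/side0.png");b=cv2.imread("pics/top0.png")
cv2.imwrite("pics/s1.png",cv2.resize(a[120:330,220:440],(0,0),fx=2.8,fy=2.8,interpolation=2))
cv2.imwrite("pics/t1.png",cv2.resize(b[150:270,190:480],(0,0),fx=2.75,fy=2.75,interpolation=2))
E
```

```text
(no output)
```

View pics/s1.png

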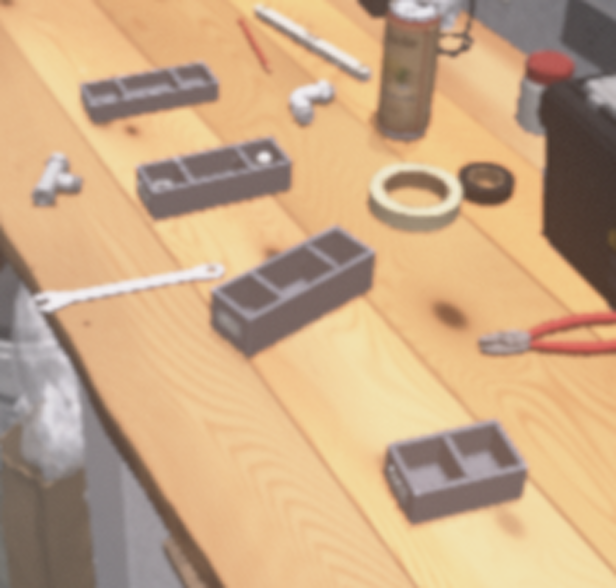

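View pics/t1.png

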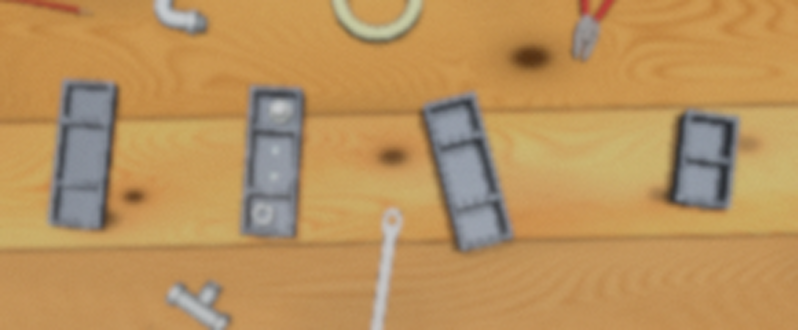

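View pics/side0.png

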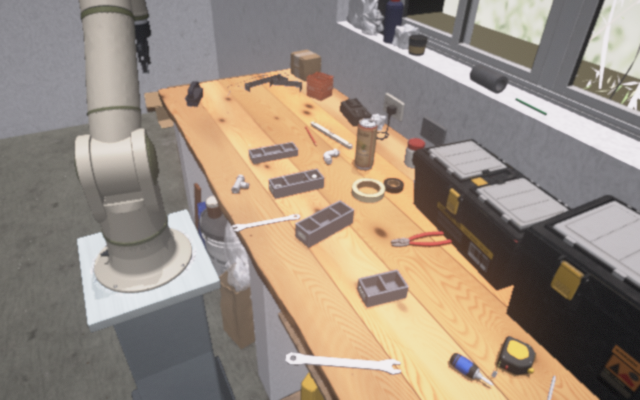

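The cut-outs match the pictures: from left to right in the top view they are shallow, base (with nut and fitting), deep and short. Next I fit the box poses to the masks in both views.

```bash
cat >> h.py <<'E'
from scipy.optimize import minimize
D=dict(base_tray=(168,60,40),deep_tray=(168,60,50),shallow_tray=(168,60,28),short_tray=(104,60,40))
def fit(o,C,g,ntop=None):
    """silhouette fit of x,y,yaw,z-top (height above z0=0 bottom) over views"""
    ms=[arm.cut_out(o,c)[0]["pixels"] for c in C]
    L,W,H=D[o]; B=8
    def cost(v):
        x,y,a,zt,zb=v if len(v)==5 else (*v,0)
        R=np.array([[np.cos(a),-np.sin(a)],[np.sin(a),np.cos(a)]]); s=0
        xy=np.array([(i*L/2,j*W/2) for i in(-1,1) for j in(-1,1)])@R.T+[x,y]
        P=np.r_[np.c_[xy,[zb]*4],np.c_[xy,[zt]*4]]
        for c,m in zip(C,ms):
            h=cv2.convexHull(proj(c,P).astype(np.float32))[:,0]
            im=np.zeros(m.shape,np.uint8); cv2.fillConvexPoly(im,np.round(h*256).astype(np.int32),1,cv2.LINE_8,8)
            # antialias by supersampling the local window
            r0,c0=np.argwhere(m).min(0)-15; r1,c1=np.argwhere(m).max(0)+15
            im=np.zeros(((r1-r0)*B,(c1-c0)*B),np.uint8)
            cv2.fillConvexPoly(im,np.round(((h-[c0,r0]+.5)*B-.5)*16).astype(np.int32),255,cv2.LINE_8,4)
            im=cv2.resize(im,(c1-c0,r1-r0),interpolation=cv2.INTER_AREA)/255.
            s+=np.abs(im-m[r0:r1,c0:c1]).sum()/m.sum()
        return s
    best=None
    for da in(-.1,0,.1):
        v0=np.array([g[0],g[1],g[2]+da,H]); S=np.vstack([v0,v0+np.diag([12,12,.15,12])])
        r=minimize(cost,v0,method="Nelder-Mead",options=dict(initial_simplex=S,xatol=.02,fatol=1e-5,maxiter=500))
        if best is None or r.fun<best.fun: best=r
    return best.x,best.fun
E
python3 - <<'E'
from h import *
C=[arm.capture("side"),arm.capture("top")]
for o,g in dict(base_tray=(488,118,-.1),deep_tray=(470,-108,.25),shallow_tray=(505,330,-.1),short_tray=(485,-368,-.1)).items():
    v,c=fit(o,C,g); 
    l=[arm.landmark_of(o,k)[0]["point"] for k in C]; p,e=tri(C[0],l[0],C[1],l[1])
    print(o,v.round(3),round(c,3),"lm",p.round(1),round(e,1),arm.get_obs()["time_s"])
E
```

```text
base_tray [ 4.87995e+02  1.14442e+02 -6.90000e-02  3.73260e+01] 0.096 lm [496.4 114.1  -4.3] 8.8 1.2
deep_tray [ 4.69713e+02 -1.05515e+02  2.26000e-01  4.57350e+01] 0.084 lm [472.  -97.6  -8.2] 7.1 1.4
shallow_tray [ 5.02120e+02  3.32124e+02 -8.90000e-02  2.77250e+01] 0.125 lm [395.5 -66.9 248.9] 93.5 1.6
short_tray [ 4.78797e+02 -3.73264e+02 -1.72000e-01  3.60690e+01] 0.093 lm [ 486.9 -371.3   -5. ] 5.8 1.8
```

```bash
cat >> h.py <<'E'
def q(a,flip=False):
    t=np.pi/2*(not flip)+a/2; return [0,np.cos(t),np.sin(t),0]
base=np.array([488,114.5]); ba=-.069
def at(dx,dy=0): return base+[dx*np.cos(ba)-dy*np.sin(ba),dx*np.sin(ba)+dy*np.cos(ba)]
def st(m=""):
    o=arm.get_obs(); print(m,round(o["time_s"],1),o["tool_pos"].round(1),"gap",round(o["finger_gap"],3),"F",o["wrist_force"].round(1),"g",round(o["gripper_force"],1))
E
python3 - <<'E'
from h import *
for n,p in dict(deep=((470,-105.5,150),.226),place=((*at(45),150),ba),sh=((502,332,150),-.089)).items():
    for fl in(0,1):
        j=arm.ik(list(p[0]),q(p[1],fl)); print(n,fl,None if j is None else np.round(j,2))
p=[470,-105.5]; a=.226
arm.move_pose([*p,160],q(a)); st("above")
print(arm.servo_line([*p,33],max_speed=100,f_stop=8)); st("down")
arm.move_gripper(0,40); st("grip")
arm.servo_line([*p,160],max_speed=120); st("up")
for n in("side","top"): c=arm.capture(n); cv2.imwrite(f"pics/g_{n}.png",cv2.resize(c["image"][100:300,200:460,::-1],(0,0),fx=2.5,fy=2.5))
E
```

```text
deep 0 [ 0.16  0.47 -0.08  2.23  0.08  0.44  1.81]
deep 1 [-0.19  0.5   0.41  2.26 -0.45  0.46 -0.76]
place 0 [-0.28  0.52 -0.04  2.1   0.04  0.52  1.15]
place 1 [-0.72  0.6   0.62  2.13 -0.62  0.6  -1.3 ]
sh 0 [-0.64  0.58 -0.06  1.97  0.06  0.6   0.75]
sh 1 [-1.11  0.67  0.67  2.   -0.65  0.69 -1.68]
above 4.8 [ 470.4 -104.9  160. ] gap 0.995 F [0.9 0.5 0. ] g 0.0
False
down 6.2 [ 470.2 -105.6   33.4] gap 0.999 F [-0.3 -1.2 -0.1] g 0.0
grip 6.6 [ 470.3 -105.7   33.6] gap 0.699 F [ 0.4 -0.4  5.5] g 42.8
up 7.8 [ 469.6 -105.4  159.5] gap 0.698 F [-0.3  0.1 -3.4] g 43.6
```

View pics/g_side.png

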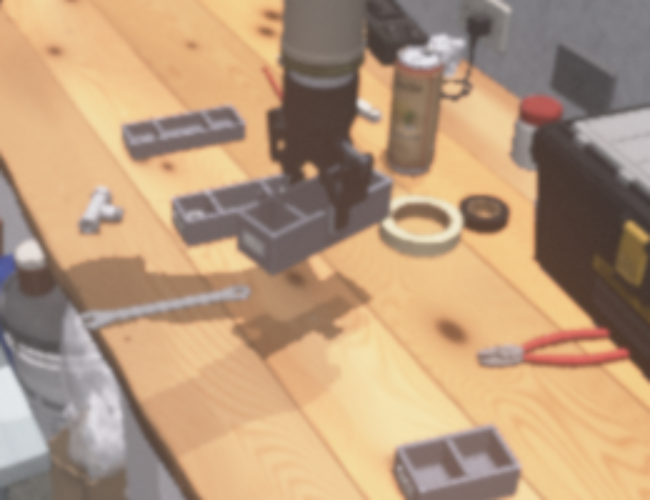

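The deep tray is held level at its middle (about pixel 310,215 in the crop). Now I place it.

```bash
python3 - <<'E'
from h import *
p=at(45)
arm.move_pose([*p,150],q(ba)); st("above")
arm.servo_line([*p,85],max_speed=90)
print(arm.servo_line([*p,66],max_speed=20,f_stop=6)); st("down")
arm.move_gripper(.98); st("open")
arm.servo_line([*p,200],max_speed=150)
p=[502,332.]; arm.move_pose([*p,150],q(-.089)); st("above shallow")
C=[arm.capture("side"),arm.capture("top")]
for n,c in zip(("side","top"),C): cv2.imwrite(f"pics/p_{n}.png",cv2.resize(c["image"][100:300,200:460,::-1],(0,0),fx=2.5,fy=2.5))
for o in ("deep_tray","base_tray"):
  print(o,[ (r["confidence"],np.round(r["point"])) for c in C for r in arm.cut_out(o,c)[:1]])
# expected rim outlines of deep tray
print(proj(C[0],[[*at(45+i*84,j*30),90] for i in(-1,1) for j in(-1,1)]).round(),proj(C[1],[[*at(45+i*84,j*30),90] for i in(-1,1) for j in(-1,1)]).round())
E
```

```text
above 8.8 [532.5 110.6 149.6] gap 0.695 F [ 0.  -0.6 -3.9] g 43.6
True
down 10.3 [532.9 111.5  73.6] gap 0.696 F [0.1 0.3 7.1] g 45.0
open 10.7 [532.4 111.3  73. ] gap 0.979 F [ 0.6 -0.3  0.5] g 0.0
above shallow 12.6 [502.6 330.  149.8] gap 0.98 F [ 0.1 -0.6 -0.2] g 0.0
deep_tray [(0.96, array([308., 168.])), (0.74, array([285., 195.]))]
base_tray [(0.64, array([289., 225.]))]
[[287. 171.]
 [280. 161.]
 [338. 160.]
 [329. 151.]] [[295. 219.]
 [275. 218.]
 [299. 164.]
 [279. 163.]]
```

View pics/p_side.png

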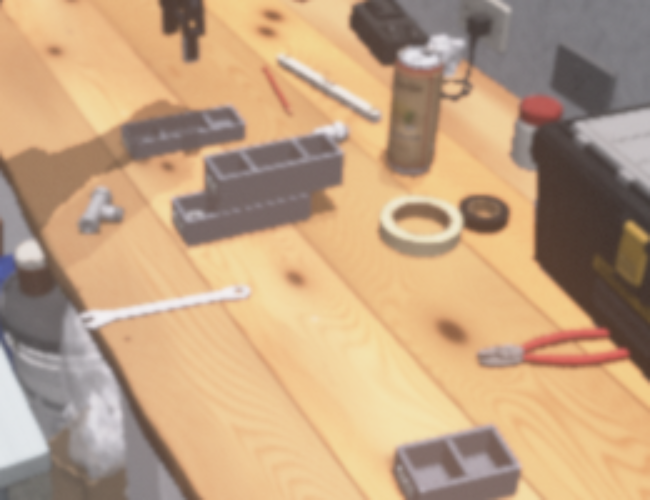

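View pics/p_top.png

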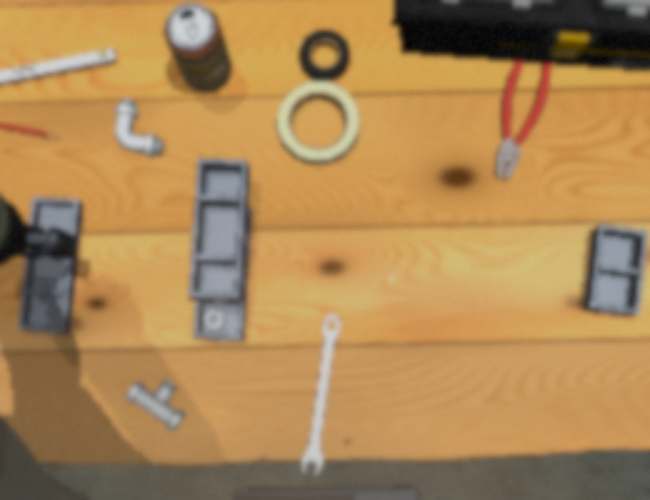

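The deep tray sits flat and stepped back. Its front rim corners are at about (277,219) and (296,221) in the top view, against predicted (275,218) and (295,219), so within about 3 mm. Next is the shallow tray.

```bash
python3 - <<'E'
from h import *
p=[502,332.]
print(arm.servo_line([*p,22],max_speed=80,f_stop=8)); st("down")
arm.move_gripper(0,40); st("grip")
z0=arm.get_obs()["tool_pos"][2]
arm.servo_line([*p,200],max_speed=120); st("up")
if arm.get_obs()["finger_gap"]<.6: raise SystemExit
p=at(0)
arm.move_pose([*p,190],q(ba)); st("above")
arm.servo_line([*p,122],max_speed=90)
hit=arm.servo_line([*p,104],max_speed=20,f_stop=6); st(f"down {hit}")
C=[arm.capture("side"),arm.capture("top")]
if not hit: raise SystemExit
arm.move_gripper(.98); st("open")
arm.servo_line([*p,250],max_speed=150)
arm.move_pose([450,400,250],q(ba)); st("away")
C=[arm.capture("side"),arm.capture("top")]
w=[cv2.resize(c["image"][y:y+120,240:360,::-1],(400,400),interpolation=cv2.INTER_CUBIC) for c,y in zip(C,(110,135))]
cv2.imwrite("pics/end.png",np.hstack(w))
for o,g,z in(("shallow_tray",at(0),118),("deep_tray",at(45),90)):
    for c in C: print(o,proj(c,[[*g,z]]).round(),[(round(r["confidence"],2),np.round(r["point"])) for r in arm.landmark_of(o,c)[:1]])
E
```

```text
False
down 14.6 [502.2 332.1  22.5] gap 0.979 F [ 0.2  0.4 -0.3] g 0.0
grip 15.0 [502.1 332.1  22.5] gap 0.692 F [-0.6 -0.4  5.2] g 43.1
up 16.6 [501.7 331.8 199.3] gap 0.69 F [-1.   0.3 -0.7] g 43.4
above 17.5 [488.6 115.7 190.1] gap 0.694 F [-0.1  0.5 -2.5] g 43.4
down True 19.0 [488.1 114.5 112.5] gap 0.695 F [-1.6 -0.6  7.6] g 44.4
open 19.4 [487.6 114.4 111.9] gap 0.981 F [-0.1 -0.2 -0. ] g 0.0
away 21.6 [450.8 398.2 249.7] gap 0.98 F [0.5 0.3 0.4] g 0.0
shallow_tray [[296. 156.]] [(0.79, array([296., 165.]))]
shallow_tray [[285. 205.]] [(0.81, array([288., 201.]))]
deep_tray [[309. 161.]] [(0.76, array([307., 173.]))]
deep_tray [[287. 191.]] [(0.87, array([289., 193.]))]
```

View pics/end.png

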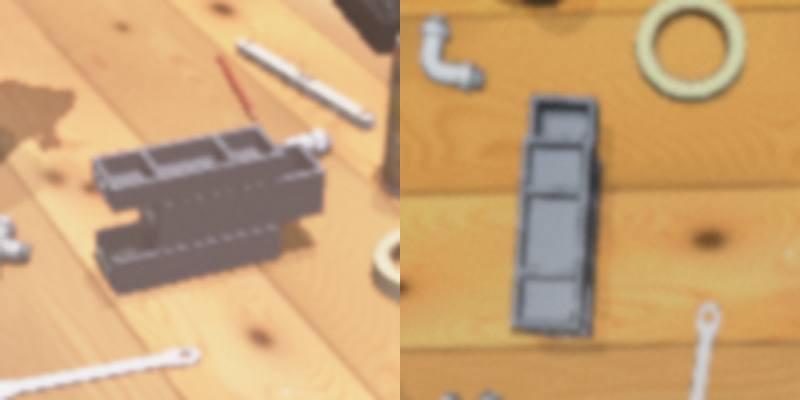

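The stack looks right. In the side view the shallow tray's front corner (~113,210) is directly above the base's (~118,268), and the deep tray's rear pocket is open in both views.

```bash
python3 -c "
from workcell import arm
print(arm.job_done())"
```

```text
the job is handed in; nothing more can be done
None
```

The stack is built and handed in at about 22 s on the robot's clock: the deep tray sits on the screwed-down tray one pocket back, the shallow tray sits straight above the screwed-down one, the robot did not touch the short tray, and no judging result came back.

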